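# Slide the bolster plate under the press bridge and shut the keeper

## Task

With your fingertips only, push the flat metal plate along the bench and end-on under the low bridge of the hold-down press until it lies fully home, square against the stop bar behind the bridge; never lift or tip the plate. Then push the swing keeper fully shut behind the plate's near end, and leave everything else on the bench where it stands.

Things in the scene. Friction and masses are not known exactly. Their poses are not given: they have to be found in the camera images.
- plate: flat aluminium bolster plate, 130 long (its x) x 92 wide (its y) x 13 mm thick, 0.3 to 0.6 kg, loose, lying flat on the bench before the mouth of the bridge; origin at the centre of its underside. Its two ends are alike; at the start its x points the way it has to slide, within about 20 degrees.
- press: hold-down press, dark steel, fixed, round black hand knob on top (does not turn; top at 74 mm). Origin on the bench midway under the bridge; x is the direction in which the plate slides in (roughly world +y), z up. Feet at x -25 to 25, y 53 to 85 and -53 to -85 mm carry the bridge: underside 17, top 40 mm above the bench, so the mouth is 106 wide, 17 mm high.
- stop (a point): middle of the near face of the fixed stop bar behind the bridge (120 wide, 22 mm high), on the bench at x = 45, y = 0 mm of the press. The home plate's leading end rests against it: plate centre at x = -20, near end at x = -85 mm of the press, 60 mm of plate still outside the bridge. Axes as the press.
- keeper_pivot (a point): upright pivot of the keeper, at x = -95, y = -75 mm of the press, on a fixed 4 mm high bracket (x -105 to -23, y -65 to -85 mm). Point at bench height; axes as the press.
- keeper (a joint): swing keeper, bright steel: flat arm 70 mm long from its pivot, 14 wide, sides 5 to 23 mm above the bench. Opening angle in rad: 0 fully shut (a stop; arm along the press's +y, across the lane, 3 mm behind a home plate); opens counter-clockwise from above, at 1.57 it points along -x, beyond that outwards (range to 2.4). Starts open at 1.6 to 2.2; stays where left; about 1 to 2 N moves it.
- keeper_pin (a point): middle of the upright pin on the keeper, 60 mm from its pivot on the arm's centre line, 25 mm above the bench; pin 12 mm thick, its top 45 mm above the bench
- statuette: bystander: small copper-coloured turned statuette, 52 mm wide, 118 mm tall, upright near the stop-bar end of the press; origin at the centre of its foot
- jar: bystander: closed amber glass jar, 60 mm wide, 75 mm tall, on the robot's side of the press; origin at the centre of its foot
- tin: bystander: low steel tin, 60 mm wide, 40 mm tall, behind the plate, between it and the hammer; origin at the centre of its foot
- screwdriver: bystander: yellow-handled screwdriver, 180 mm long, lying beyond the keeper; origin near its middle, x along it
- hammer: bystander: wooden-handled hammer, 260 mm long, lying at the right of the bench; origin near its middle, x along the handle
- mug: bystander: white mug, 80 mm wide, 90 mm tall, at the left of the bench; origin at the centre of its foot
Things that resemble listed ones, but are neither listed nor needed, are in the scene too. What is shaped like the plate but green is not meant. Of the things that look like the press, the largest one is meant.

How it is judged:
By the outcome, as a careful person would: the job done as asked, in the order asked, and still so for the second after the job is handed in, with the robot touching nothing.
It also fails if it takes over 72 s, if anything falls off the work surface, if the arm or the gripper's body presses on something with over 40 N, if the wrist force passes 120 N, or if a joint passes its speed limit or range.

## Robot

A 6-joint arm with a two-finger parallel gripper is mounted at the origin on the work surface. World frame = base frame: x ahead of the robot, y to its left, z up, the work surface at z = 0. Lengths are in m, angles in degrees, forces in N, time in s.
With the tool pointing down it reaches from about 0.275 to 0.85 m from the base axis. Payload 5.2 kg.
Tool frame: the origin (TCP) lies midway between the tips of the shut fingers; the grasp point (between the pads) lies ctrl.grip_depth behind it (ctrl.grip_depth is the distance from the TCP to the grasp point, in m); z points along the fingers, y is the line along which they close (so a half turn about z gives the same grasp; the last joint's range is limited). The gripper opens to 85 mm and grips with 20 to 120 N. Pads are 22 mm wide; open, the fingers measure 114 mm over their backs; the gripper's body (76 mm by 85 mm) begins 54 mm behind the grasp point. The pads swing forward as they close: fully open they stand 13 mm farther back than shut.
Start: joints at [-86.505, 14.817, 87.949, -0, 77.235, -11.62], TCP at [0.143, -0.531, 0.231] pointing down, gripper open.
Joint ranges: [-179.93, 179.93], [-52.35, 119.4], [10.71, 147.94], [-69.91, 249.91], [12.55, 155.21], [-178.61, 178.61]. Speed limits (degrees/s): [147.25, 147.25, 180, 180, 180, 180].

## Interface

Orientations are given as a 3x3 rotation matrix whose columns are the frame's x, y, z axes.
In Python, from cell import ctrl gives the robot as it stands.
- The arm moves only by the tool drive_tool, never from a script. Its argument "rows" is a list of rows, each a list of 7 numbers: the shift along the tool's x, y, z in m, then the turn, a rotation vector about the tool's x, y, z in rad, then the opening in per cent of the stroke, from 0 (shut) to 100 (fully open). In form: [[dx, dy, dz, ax, ay, az, hand], ...]. A call has 1 to 20 rows; each row is the pose to reach, as a shift and turn from the pose commanded when the call began, along the tool's axes at that moment; what a row does not reach only later rows make up. A row lasts 1/12 s, in which the tool goes at most 41.7 mm and 7.16 degrees, less where a joint would pass 70% of its speed; a pose out of reach is approached as far as the arm can. A call with a gripper value outside its range is refused whole. The fingers move at their own pace and stop on an object; the grip force is fixed at half the most. Time passes only in rows, so rows that repeat a pose let the fingers close. It gives the time, the measured TCP pose, the force, the opening and the grip force at its end, in the units of the state.
- ctrl.state(): the state, without advancing time (a new reading comes with each control period).
- ctrl.camera(name): name is "scene" or "top" or "wrist"; returns a dict with "image" (384x512x3 uint8, red, green, blue), "z_map" (384x512 float32, m along the optical axis (not along the pixel's ray), 0 where there is no reading), "mtx" (3x3 intrinsics, pixels), "rvec" (rotation vector, rad) and "tvec" (3), from world to camera coordinates, as OpenCV has them; the wrist camera has in their place "hand_eye" (4x4, takes a point from camera to tool coordinates, whose origin is the TCP and whose axes are the flange's). Camera axes: x right, y down, z forward; pixel columns grow to the right and rows downward; lengths in m; the calibration is good to about 2 mm. The wrist camera is an equidistant fisheye: a pixel r from the principal point sees the ray r / f radians off the axis. A picture is of the moment at which its call begins: read the wrist's pose just before it.
- ctrl.sign_off(): hands the job in; it is judged then, once.
Trained networks look in the newest picture that a camera, given by its name, has taken for a name from the list of things; names that differ only in an ending like _2 or _b are one class to them, and where a whole thing is asked for, a point or a joint stands for the part that bears it (a point fixed in the world has none). Each returns a list of dicts, best first, with "confidence" (0 to 1); they miss things now and then, are a little off and sometimes report something else, mostly with a low value. They report only what shows in the picture. A call takes as long as a camera call. They do not tell look-alikes from the thing itself.
- ctrl.cut_out(camera, thing): "mask" (384x512 bool, what is visible of it) and "at" ([column, row] in pixels, amid what is visible of it).
- ctrl.landmark_of(camera, thing): "at" ([column, row] in pixels: a listed point, or the origin of a listed thing).
The state is a dict: "t": time; "joint_pos": joint angles; "joint_velocities": joint speeds; "joint_efforts": joint torques, N m; "ee_pos": TCP position; "tool_rot": TCP orientation; "contact_force": force on the tool from outside, world axes, zero at the start; "moment": the same for the moment, N m; "width": finger opening in m; "grasp_force": force on a finger pad.
Only numpy, scipy, OpenCV 4.12 (cv2) and the standard library are available. Lean on these libraries where they do the work, as an engineer would, in place of code of your own. Each camera call takes 0.05 s, during which the arm holds its last target. There are 200 camera calls.

## Working session

There is one attempt and no reset: what is moved stays moved. The work goes in short steps, Python scripts to look and compute and a tool call to move; the robot and the scene stay as the last step left them, time stands still between calls to the robot, and variables do not carry over. Pictures are saved under pics/ and viewed, at most 10 in all, crops included, and the job is handed in when it is done.

Besides the shell and the picture viewer there is one more tool, called after "Request:" as name([rows], argument=value, ...), one row to a line, values as JSON. drive_tool: Moves the arm, as the interface text tells. Its arguments: {"type":"object","properties":{"rows":{"type":"array","items":{"type":"array","items":{"type":"number"}}}},"required":["rows"]}

```bash
mkdir -p pics; cat > h.py <<'E'
import numpy as np, cv2
from cell import ctrl
def cam(n):
    c=ctrl.camera(n); c['R']=cv2.Rodrigues(np.array(c['rvec'],float))[0]; c['t']=np.array(c['tvec'],float).ravel(); return c
def pts(c):
    z=c['z_map']; v,u=np.mgrid[:384,:512]; K=c['mtx']
    P=np.stack([(u-K[0,2])/K[0,0]*z,(v-K[1,2])/K[1,1]*z,z],-1)
    return (P-c['t'])@c['R']
def at_h(c,uv,h):
    d=c['R'].T@np.linalg.inv(c['mtx'])@np.array([uv[0],uv[1],1.]); o=-c['R'].T@c['t']
    return o+d*(h-o[2])/d[2]
E
python3 - <<'E'
from h import *
s=ctrl.state(); print(s['ee_pos'],s['tool_rot'],s['width'],ctrl.grip_depth)
for n in ['top','scene']:
    c=cam(n); cv2.imwrite(f'pics/{n}0.png',cv2.cvtColor(c['image'],cv2.COLOR_RGB2BGR))
    P=pts(c); np.savez(f'{n}0.npz',P=P,im=c['image'])
    for k in ['plate','press','stop','keeper_pivot','keeper','keeper_pin','statuette','jar','tin','screwdriver','hammer','mug']:
        for r in ctrl.landmark_of(n,k)[:3]:
            u=r['at']; p=P[min(383,int(round(u[1]))),min(511,int(round(u[0])))]
            print(n,k,round(r['confidence'],2),np.round(u,1),'z0:',at_h(c,u,0).round(3),'depth:',p.round(3))
E
```

```text
[ 0.14339564 -0.53044047  0.23047646] [[ 9.65400448e-01  2.60771850e-01 -1.27813552e-04]
 [ 2.60771650e-01 -9.65398821e-01  1.80618582e-03]
 [ 3.47611366e-04 -1.77702275e-03 -9.99998361e-01]] 0.08511603846407934 0.0187
top plate 0.84 [297.8 257.6] z0: [ 0.332 -0.2    0.   ] depth: [ 0.331 -0.199  0.018]
top plate 0.71 [289.5 189.1] z0: [ 0.558 -0.177  0.   ] depth: [ 0.557 -0.178  0.016]
top plate 0.67 [329.8 147.8] z0: [ 0.696 -0.315  0.   ] depth: [ 0.693 -0.313  0.014]
top press 0.95 [228.8 239.6] z0: [0.393 0.026 0.   ] depth: [0.391 0.024 0.025]
top press 0.86 [191.9 190.1] z0: [0.557 0.148 0.   ] depth: [0.55  0.138 0.075]
top press 0.82 [127.8 188. ] z0: [0.566 0.361 0.   ] depth: [0.562 0.348 0.047]
top stop 0.82 [119.6 184.3] z0: [0.579 0.388 0.   ] depth: [0.575 0.374 0.048]
top stop 0.72 [220.2 243.9] z0: [0.379 0.054 0.   ] depth: [0.379 0.054 0.016]
top stop 0.63 [180.6 188.7] z0: [0.562 0.185 0.   ] depth: [ 0.562  0.184 -0.002]
top keeper_pivot 0.94 [223.  172.3] z0: [0.616 0.044 0.   ] depth: [0.614 0.043 0.02 ]
top keeper_pivot 0.62 [154.1 180.2] z0: [0.592 0.274 0.   ] depth: [ 0.593  0.274 -0.001]
top keeper_pivot 0.62 [252.5 235.9] z0: [ 0.404 -0.052  0.   ] depth: [ 0.404 -0.051  0.004]Traceback (most recent call last):
  File "<stdin>", line 7, in <module>
ValueError: it knows: hammer, jar, keeper_pin, keeper_pivot, mug, plate, press, screwdriver, statuette, stop, tin
```

```bash
python3 - <<'E'
from h import *
for n in ['top','scene']:
    c=cam(n); cv2.imwrite(f'pics/{n}1.png',cv2.resize(cv2.cvtColor(c['image'],cv2.COLOR_RGB2BGR),(800,600),interpolation=cv2.INTER_CUBIC))
    P=pts(c); np.savez(f'{n}0.npz',P=P,im=c['image'])
    for k in ['plate','press','stop','keeper_pivot','keeper_pin','statuette','jar','tin','screwdriver','hammer','mug']:
        if n=='top' and k in('plate','press','stop','keeper_pivot'): continue
        for r in ctrl.landmark_of(n,k)[:2]:
            u=r['at']; p=P[min(383,int(round(u[1]))),min(511,int(round(u[0])))]
            print(n,k,round(r['confidence'],2),np.round(u,1),'z0:',at_h(c,u,0).round(3),'d:',p.round(3))
E
```

```text
top keeper_pin 0.63 [238.6 159.8] z0: [ 0.658 -0.008  0.   ] d: [ 0.651 -0.011  0.042]
top keeper_pin 0.42 [248.9 247.2] z0: [ 0.367 -0.04   0.   ] d: [ 0.368 -0.041  0.028]
top statuette 0.59 [174.9 145.9] z0: [0.707 0.205 0.   ] d: [0.695 0.195 0.062]
top jar 0.62 [183.8 243.3] z0: [0.382 0.174 0.   ] d: [0.384 0.162 0.079]
top tin 0.83 [351.1 218.1] z0: [ 0.459 -0.38   0.   ] d: [ 0.458 -0.371  0.042]
top tin 0.44 [185.1 243.7] z0: [0.381 0.169 0.   ] d: [0.38  0.16  0.071]
top screwdriver 0.6 [225.7 130.8] z0: [0.757 0.034 0.   ] d: [0.754 0.033 0.009]
top hammer 0.78 [403.2 194. ] z0: [ 0.538 -0.556  0.   ] d: [ 0.536 -0.547  0.025]
top mug 0.8 [ 94.4 251.6] z0: [0.358 0.467 0.   ] d: [ 0.356  0.468 -0.   ]
scene plate 0.75 [179.3 208.9] z0: [ 0.702 -0.311  0.   ] d: [ 0.816 -0.224  0.099]
scene plate 0.72 [241.9 174.9] z0: [ 0.342 -0.21   0.   ] d: [ 0.363 -0.198  0.013]
scene press 0.82 [346.4 238.5] z0: [ 0.58   0.353 -0.   ] d: [0.613 0.357 0.027]
scene press 0.63 [283.5 190.1] z0: [0.376 0.014 0.   ] d: [0.412 0.03  0.026]
scene stop 0.91 [354.9 238.2] z0: [0.564 0.381 0.  
[... 309 characters left out ...]
 ] z0: [ 0.636 -0.028  0.   ] d: [ 0.661 -0.014  0.021]
scene keeper_pin 0.51 [333.5 227.8] z0: [0.539 0.291 0.   ] d: [0.565 0.298 0.02 ]
scene statuette 0.58 [295.3 250.3] z0: [0.729 0.206 0.   ] d: [0.738 0.208 0.009]
scene jar 0.84 [317.2 198.7] z0: [0.373 0.169 0.   ] d: [0.408 0.177 0.022]
scene tin 0.7 [198.9 180.4] z0: [ 0.475 -0.36   0.   ] d: [ 0.469 -0.364 -0.002]
scene screwdriver 0.5 [250.2 239.4] z0: [ 0.747  0.034 -0.   ] d: [0.747 0.034 0.002]
scene hammer 0.53 [156.7 175.5] z0: [ 0.527 -0.556 -0.   ] d: [ 0.541 -0.542  0.009]
scene mug 0.58 [389.7 215.6] z0: [0.357 0.471 0.   ] d: [0.389 0.475 0.02 ]
scene mug 0.55 [314.  195.2] z0: [0.354 0.147 0.   ] d: [0.41  0.163 0.038]
```

View pics/top1.png

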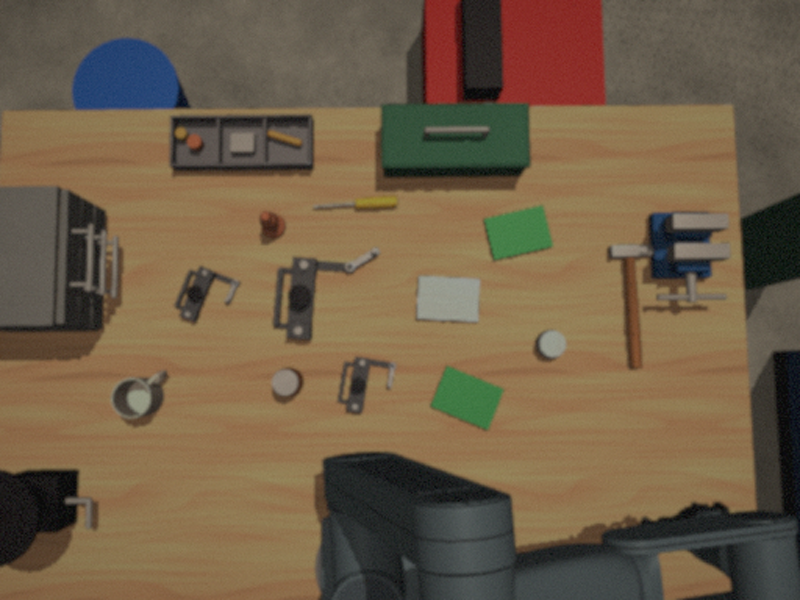

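View pics/scene1.png

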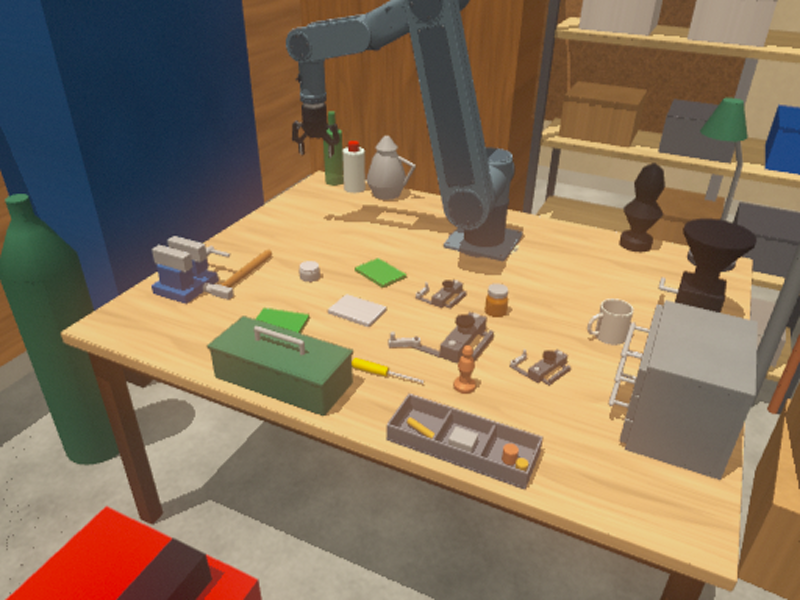

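The largest press is at about (300,297) in the top view (800 px wide), its keeper at (350,267)–(376,253) and the grey plate at (448,299). The green plates and the smaller presses are decoys. I'll go above the lane for a closer wrist view.

Request:
drive_tool([
  [0.534, -0.301, -0.12, 0, 0, -1.31, 60],
  [0.534, -0.301, -0.12, 0, 0, -1.31, 60],
  [0.534, -0.301, -0.12, 0, 0, -1.31, 60],
  [0.534, -0.301, -0.12, 0, 0, -1.31, 60],
  [0.534, -0.301, -0.12, 0, 0, -1.31, 60],
  [0.534, -0.301, -0.12, 0, 0, -1.31, 60],
  [0.534, -0.301, -0.12, 0, 0, -1.31, 60],
  [0.534, -0.301, -0.12, 0, 0, -1.31, 60],
  [0.534, -0.301, -0.12, 0, 0, -1.31, 60],
  [0.534, -0.301, -0.12, 0, 0, -1.31, 60],
  [0.534, -0.301, -0.12, 0, 0, -1.31, 60],
  [0.534, -0.301, -0.12, 0, 0, -1.31, 60],
  [0.534, -0.301, -0.12, 0, 0, -1.31, 60],
  [0.534, -0.301, -0.12, 0, 0, -1.31, 60],
  [0.534, -0.301, -0.12, 0, 0, -1.31, 60],
  [0.534, -0.301, -0.12, 0, 0, -1.31, 60],
  [0.534, -0.301, -0.12, 0, 0, -1.31, 60],
  [0.534, -0.301, -0.12, 0, 0, -1.31, 60],
])

```text
t: 2.75
ee_pos: [0.5802, -0.1011, 0.3508]
tool_rot: [[-0.004, 1.0, -0.001], [1.0, 0.004, -0.0], [-0.0, -0.001, -1.0]]
contact_force: [-0.8, -0.9, 0.4]
width: 0.0516
grasp_force: 0.0
```

```bash
cat >> h.py <<'E'
def wrist():
    s=ctrl.state(); c=ctrl.camera('wrist'); K=c['mtx']
    T=np.eye(4); T[:3,:3]=s['tool_rot']; T[:3,3]=s['ee_pos']; c['T']=T@c['hand_eye']; c['s']=s
    return c
def ray(c,uv):
    K=c['mtx']; a=(np.asarray(uv,float)-[K[0,2],K[1,2]])/[K[0,0],K[1,1]]; th=np.linalg.norm(a,axis=-1,keepdims=True)
    d=np.concatenate([a/np.maximum(th,1e-9)*np.sin(th),np.cos(th)],-1); return d@c['T'][:3,:3].T
def w_h(c,uv,h):
    d=ray(c,uv); o=c['T'][:3,3]; return o+d*((h-o[2])/d[...,2:])
def wpts(c):
    v,u=np.mgrid[:384,:512]; K=c['mtx']; uv=np.stack([u,v],-1); 
    a=(uv-[K[0,2],K[1,2]])/[K[0,0],K[1,1]]; th=np.linalg.norm(a,axis=-1,keepdims=True)
    d=np.concatenate([a/np.maximum(th,1e-9)*np.sin(th),np.cos(th)],-1)
    P=d/d[...,2:]*c['z_map'][...,None]; return P@c['T'][:3,:3].T+c['T'][:3,3]
E
cat > look.py <<'E'
import sys
from h import *
name=sys.argv[1]
c=wrist(); P=wpts(c); np.savez(f'{name}.npz',P=P,im=c['image'],T=c['T'],mtx=c['mtx'])
cv2.imwrite(f'pics/{name}.png',cv2.resize(cv2.cvtColor(c['image'],cv2.COLOR_RGB2BGR),(800,600),interpolation=cv2.INTER_CUBIC))
for k,h in [('plate',0),('press',0),('stop',0),('keeper_pivot',0),('keeper_pin',.025)]:
    for r in ctrl.landmark_of('wrist',k)[:3]:
        u=r['at']; print(k,round(r['confidence'],2),np.round(u,1),w_h(c,u,h).round(4))
for r in ctrl.cut_out('wrist','plate')[:3]:
    m=r['mask']; cs=cv2.findContours(m.astype('uint8'),0,1)[0]; q=max(cs,key=cv2.contourArea)[:,0]
    W=w_h(c,q,.013)[:,:2]; (cx,cy),sz,a=cv2.minAreaRect((W*1000).astype('f4'))
    print('plate mask',round(r['confidence'],2),r['at'],'c',round(cx,1),round(cy,1),'sz',np.round(sz,1),'ang',round(a,2),'z',np.median(P[m][:,2]).round(4), c['image'][m].mean(0).round())
E
python3 -c "
from h import *
c=wrist();print(c['mtx'],c['hand_eye'])"
python3 look.py w1
```

```text
[[297.31863964   0.         254.90985246]
 [  0.         297.31863964 194.43804853]
 [  0.           0.           1.        ]] [[-7.84424880e-05 -9.61925708e-01 -2.73311042e-01  6.88971874e-02]
 [ 9.99999799e-01  9.64151685e-05 -6.26343891e-04  2.06402677e-05]
 [ 6.28847621e-04 -2.73311036e-01  9.61925507e-01 -1.42289847e-01]
 [ 0.00000000e+00  0.00000000e+00  0.00000000e+00  1.00000000e+00]]
plate 0.94 [310.1 268. ] [ 0.6857 -0.3195  0.    ]
plate 0.8 [126.2 206.4] [ 0.3392 -0.1969  0.    ]
plate 0.58 [238.3 194.6] [ 0.5506 -0.1734  0.    ]
press 0.86 [243.3  13.6] [0.5594 0.137  0.    ]
press 0.8 [136.9  84.1] [ 0.3762  0.0234 -0.    ]
stop 0.69 [140.2  66.7] [ 0.3825  0.0537 -0.    ]
keeper_pivot 0.88 [154.2 125.5] [ 0.4068 -0.0509 -0.    ]
keeper_pivot 0.76 [281.3  65. ] [ 0.6218  0.0466 -0.    ]
keeper_pin 0.88 [298.8  98.2] [ 0.6474 -0.0096  0.025 ]
keeper_pin 0.67 [133.8 120.3] [ 0.3794 -0.0394  0.025 ]
plate mask 0.84 [239.1, 192.3] c 550.6 -164.4 sz [133.8  91.7] ang 86.32 z 0.0127 [213. 206. 186.]
plate mask 0.82 [127.0, 206.5] c 345.2 -199.6 sz [133.7  97.5] ang 67.57 z 0.0127 [ 57. 145.  64.]
plate mask 0.82 [301.2, 268.5] c 661.1 -321.3 sz [ 35.8 135.6] ang 10.1 z 0.0125 [ 64. 148.  70.]
```

View pics/w1.png

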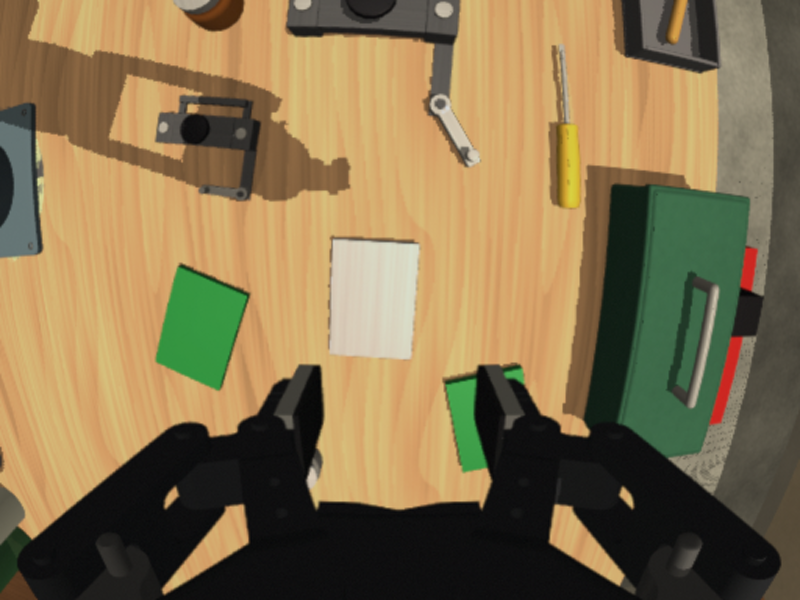

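The wrist view shows the grey plate at (375,297), slightly turned, with the press at the top edge (375,20), the open keeper at (440,102)–(472,157), and the bracket beyond it. I'll move forward to see the press from above.

Request:
drive_tool([
  [0.19, 0, 0, 0, 0, 0, 60],
  [0.19, 0, 0, 0, 0, 0, 60],
  [0.19, 0, 0, 0, 0, 0, 60],
  [0.19, 0, 0, 0, 0, 0, 60],
  [0.19, 0, 0, 0, 0, 0, 60],
  [0.19, 0, 0, 0, 0, 0, 60],
  [0.19, 0, 0, 0, 0, 0, 60],
])

```text
t: 3.73
ee_pos: [0.5797, 0.0899, 0.3514]
tool_rot: [[-0.006, 1.0, 0.0], [1.0, 0.006, -0.0], [-0.0, 0.0, -1.0]]
contact_force: [0.2, -0.2, -0.1]
width: 0.0516
grasp_force: 0.0
```

```bash
python3 look.py w2; python3 - <<'E'
import numpy as np,cv2
for n in ['w1','w2']:
    d=np.load(n+'.npz'); P=d['P']; im=d['im'].astype(int)
    def rect(m,t):
        if m.sum()<20: print(n,t,m.sum()); return
        (cx,cy),s,a=cv2.minAreaRect((P[m][:,:2]*1000).astype('f4')); print(n,t,m.sum(),round(cx,1),round(cy,1),np.round(s,1),round(a,2),P[m].mean(0).round(4))
    x,y,z=P[...,0],P[...,1],P[...,2]
    pl=(abs(x-.55)<.08)&(abs(y+.165)<.1)&(z>.007)&(z<.02)&(d['z_map'] if 'z_map' in d else z<9).astype(bool)
    rect(pl,'plate'); 
    box=(abs(x-.55)<.13)&(abs(y-.14)<.06)
    rect(box&(z>.033)&(z<.046),'bridge'); rect(box&(z>.066)&(z<.08),'knob')
    rect((abs(x-.56)<.13)&(abs(y-.185)<.03)&(z>.017)&(z<.026),'stop')
    rect((abs(x-.64)<.05)&(abs(y-.01)<.06)&(z>.015)&(z<.03),'keeper')
    rect((abs(x-.64)<.05)&(abs(y-.01)<.06)&(z>.039)&(z<.05),'pin')
E
```

```text
plate 0.72 [240.1 286.6] [ 0.5518 -0.17    0.    ]
press 0.8 [139.1 189.9] [0.37   0.0258 0.    ]
press 0.73 [243.8  94.1] [0.5608 0.1886 0.    ]
stop 0.78 [141.3 174.7] [ 0.377   0.0538 -0.    ]
stop 0.58 [242.   91.8] [0.5578 0.1925 0.    ]
keeper_pivot 0.69 [279.7 179.9] [ 0.622   0.0444 -0.    ]
keeper_pivot 0.59 [261.9  40.6] [0.5898 0.2799 0.    ]
keeper_pivot 0.56 [164.6 227.1] [ 0.4132 -0.0453  0.    ]
keeper_pin 0.65 [295.5 214.7] [ 0.6484 -0.0096  0.025 ]
keeper_pin 0.6 [236.1  26.8] [0.549  0.2972 0.025 ]
keeper_pin 0.53 [139.8 225.2] [ 0.3742 -0.0329  0.025 ]
plate mask 0.57 [134.0, 271.2] c 350.2 -140.4 sz [31.5 52.2] ang 69.78 z 0.012 [ 48. 112.  50.]
plate mask 0.41 [305.5, 319.9] c 684.4 -249.6 sz [14.  20.4] ang 86.81 z 0.005 [33. 68. 32.]
w1 plate 4019 550.8 -165.7 [131.3  91. ] 86.46 [ 0.5512 -0.1631  0.0127]
w1 bridge 1833 553.3 131.0 [ 39.4 170.3] 88.66 [0.5589 0.1297 0.0398]
w1 knob 301 553.0 126.0 [17.5 45.9] 89.56 [0.5535 0.1266 0.0729]
w1 stop 0
w1 keeper 440 633.2 14.1 [21.7 80.3] 26.55 [0.632  0.0192 0.0228]
w1 pin 47 650.3 -11.6 [10.8  9.3] 1.75 [ 0.6501 -0.0112  0.0447]
w2 plate 2675 551.0 -165.9 [131.6  91.6] 87.02 [ 0.5511 -0.1607  0.0124]
w2 bridge 2661 553.0 141.4 [ 51.2 170.6] 85.43 [0.5555 0.1417 0.0399]
w2 knob 882 552.8 141.3 [47.  46.3] 79.07 [0.5532 0.1415 0.0735]
w2 stop 576 557.0 192.4 [ 12.8 119.3] 85.1 [0.5573 0.192  0.0216]
w2 keeper 383 636.3 16.1 [20.1 81. ] 32.88 [0.631  0.022  0.0229]
w2 pin 45 650.1 -11.3 [11.4 10.6] 80.72 [ 0.65   -0.0104  0.0441]
```

View pics/w2.png

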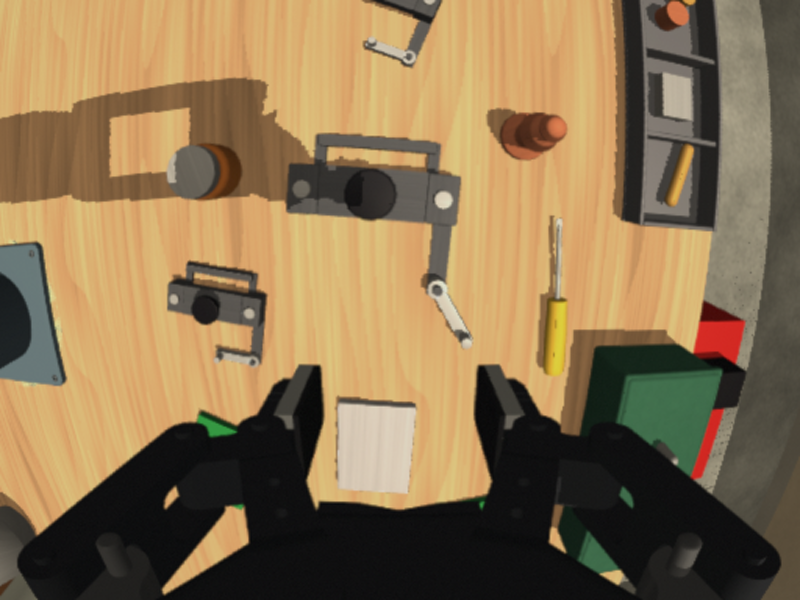

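Fits are consistent. The press origin is (0.553, 0.141), with its x axis at 85.3° (the stop bar and pin check out to about 1 mm) and the keeper at about 2.18 rad. The plate is at (0.551, -0.166), angle 86.6°, about 23 mm off the lane axis. Next I move behind the plate and measure the fingertip depth.

Request:
drive_tool([
  [-0.346, -0.0375, 0.0, 0, 0, 0.088, 60],
  [-0.346, -0.0375, 0.0, 0, 0, 0.088, 60],
  [-0.346, -0.0375, 0.0, 0, 0, 0.088, 60],
  [-0.346, -0.0375, 0.0, 0, 0, 0.088, 60],
  [-0.346, -0.0375, 0.0, 0, 0, 0.088, 60],
  [-0.346, -0.0375, 0.0, 0, 0, 0.088, 60],
  [-0.346, -0.0375, 0.0, 0, 0, 0.088, 60],
  [-0.346, -0.0375, 0.0, 0, 0, 0.088, 60],
  [-0.346, -0.0375, 0.0, 0, 0, 0.088, 60],
  [-0.346, -0.0375, 0.2, 0, 0, 0.088, 60],
  [-0.346, -0.0375, 0.25, 0, 0, 0.088, 60],
  [-0.346, -0.0375, 0.29, 0, 0, 0.088, 60],
  [-0.346, -0.0375, 0.29, 0, 0, 0.088, 60],
  [-0.346, -0.0375, 0.29, 0, 0, 0.088, 60],
  [-0.346, -0.0375, 0.29, 0, 0, 0.088, 60],
  [-0.346, -0.0375, 0.29, 0, 0, 0.088, 60],
  [-0.346, -0.0375, 0.29, 0, 0, 0.088, 60],
  [-0.346, -0.0375, 0.29, 0, 0, 0.088, 60],
])

```text
t: 5.58
ee_pos: [0.5419, -0.2564, 0.0597]
tool_rot: [[0.086, 0.996, -0.004], [0.996, -0.086, 0.003], [0.003, -0.005, -1.0]]
contact_force: [0.3, -0.4, 0.8]
width: 0.0512
grasp_force: 0.0
```

```bash
cat > meas.py <<'E'
import sys
from h import *
O=np.array([.553,.1414]); th=np.radians(85.3); X=np.array([np.cos(th),np.sin(th)]); Y=np.array([-X[1],X[0]])
def press(p): p=np.asarray(p)[...,:2]-O; return np.stack([p@X,p@Y],-1)*1000
c=wrist(); P=wpts(c); s=c['s']; R=np.array(s['tool_rot']); im=c['image'].astype(int); z=P[...,2]
if len(sys.argv)>1: cv2.imwrite(f'pics/{sys.argv[1]}.png',cv2.resize(cv2.cvtColor(c['image'],cv2.COLOR_RGB2BGR),(800,600),interpolation=cv2.INTER_CUBIC))
print('tcp press',press(s['ee_pos']).round(1),'z',s['ee_pos'][2],'yaw-press',np.degrees(np.arctan2(R[1,0],R[0,0]))-85.3,'F',s['contact_force'])
q=press(P)
Tl=(P-s['ee_pos'])@R
dark=im.max(-1)<130
f=(c['z_map']>0)&(c['z_map']<.25)&(abs(Tl[...,2])<.03)&(abs(Tl[...,0])<.03)&(abs(Tl[...,1])<.05)&dark
if f.sum()>20: print('finger tool z pct',np.percentile(Tl[f][:,2],[50,90,98,99.5]).round(4),'x',np.percentile(Tl[f][:,0],[1,50,99]).round(4),'y',np.percentile(abs(Tl[f][:,1]),[2,50,98]).round(4))
# plate: light, low saturation, at z~13mm
m=(z>.008)&(z<.018)&(abs(q[...,1])<90)&(q[...,0]<-22)&(q[...,0]>-450)&(im.min(-1)>120)&(im.max(-1)-im.min(-1)<55)
n,l,st,_=cv2.connectedComponentsWithStats(m.astype('uint8')); 
if n>1:
    m=l==1+np.argmax(st[1:,4]); (cx,cy),sz,a=cv2.minAreaRect(q[m].astype('f4')); print('plate px',m.sum(),'press xy',round(cx,1),round(cy,1),np.round(sz,1),'ang',round(a,2),'x range',np.percentile(q[m][:,0],[.5,99.5]).round(1))
E
python3 meas.py
```

```text
tcp press [-397.4  -21.5] z 0.059664320920657946 yaw-press -0.20617161029190356 F [ 0.30282819 -0.39875396  0.79177746]
finger tool z pct [-0.0194 -0.0091 -0.0051 -0.0037] x [-0.0108  0.0066  0.011 ] y [0.0253 0.0261 0.0386]
plate px 22785 press xy -310.5 -23.5 [121.7  92.3] ang 0.84 x range [-368.9 -252.6]
```

Request:
drive_tool([
  [0, 0, 0.035, 0, 0, 0, 60],
  [0, 0, 0.058, 0, 0, 0, 60],
  [0, 0, 0.058, 0, 0, 0, 60],
  [0.008, 0, 0.058, 0, 0, 0, 60],
  [0.014, 0, 0.058, 0, 0, 0, 60],
  [0.019, 0, 0.058, 0, 0, 0, 60],
  [0.026, -0.001, 0.058, 0, 0, 0, 60],
  [0.034, -0.0025, 0.058, 0, 0, 0, 60],
  [0.042, -0.004, 0.058, 0, 0, 0, 60],
  [0.05, -0.006, 0.058, 0, 0, 0, 60],
  [0.058, -0.008, 0.058, 0, 0, 0, 60],
  [0.066, -0.01, 0.058, 0, 0, 0, 60],
  [0.074, -0.012, 0.058, 0, 0, 0, 60],
  [0.082, -0.014, 0.058, 0, 0, 0, 60],
  [0.09, -0.016, 0.058, 0, 0, 0, 60],
  [0.098, -0.018, 0.058, 0, 0, 0, 60],
  [0.106, -0.02, 0.058, 0, 0, 0, 60],
  [0.113, -0.022, 0.058, 0, 0, 0, 60],
  [0.118, -0.0235, 0.058, 0, 0, 0, 60],
  [0.121, -0.024, 0.058, 0, 0, 0, 60],
])

```text
t: 7.3
ee_pos: [0.5322, -0.1356, 0.0059]
tool_rot: [[0.084, 0.996, 0.006], [0.996, -0.084, -0.004], [-0.003, 0.006, -1.0]]
contact_force: [0.2, -7.1, 5.6]
width: 0.051
grasp_force: 3.2
```

```bash
python3 meas.py w3
```

```text
tcp press [-277.7   -2. ] z 0.005852257326333328 yaw-press -0.13661785018355488 F [ 0.2115344  -7.07411365  5.61624311]
finger tool z pct [-0.0069  0.0062  0.0069  0.0074] x [-0.0098  0.0134  0.0295] y [0.001  0.025  0.0454]
plate px 33652 press xy -209.5 -2.2 [115.3  92.5] ang 0.07 x range [-255.6 -154. ]
```

View pics/w3.png

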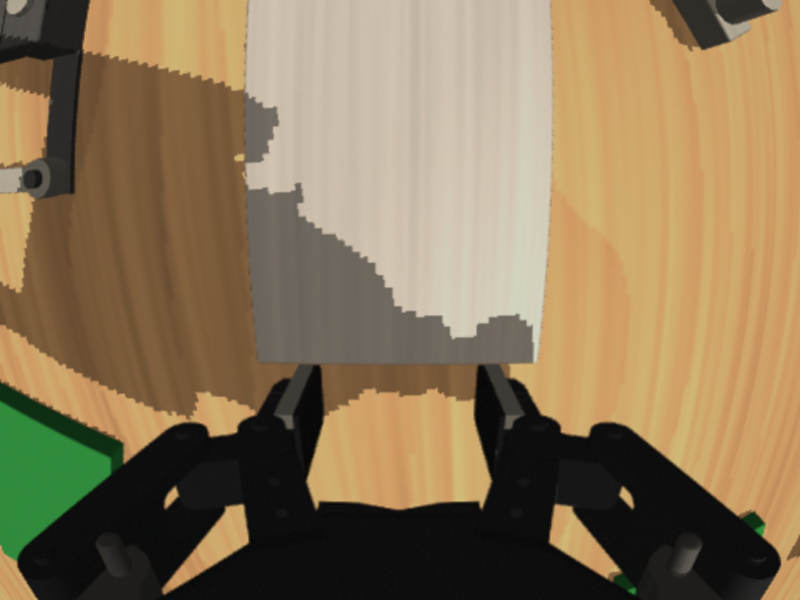

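```bash
python3 - <<'E'
from h import *
c=wrist(); P=wpts(c); s=c['s']; R=np.array(s['tool_rot']); Tl=(P-s['ee_pos'])@R
print(s['ee_pos'],s['contact_force'],s['moment'])
ok=(c['z_map']>0)&(abs(Tl[...,0])<.0105)&(abs(abs(Tl[...,1])-.033)<.012)
h,e=np.histogram(Tl[ok][:,2],bins=np.arange(-.03,.012,.001)); print([(round(b*1000),int(a)) for a,b in zip(h,e) if a])
# rows along left finger tip
for v in range(225,262,2): 
    u=194; print(v,Tl[v,u].round(4),c['image'][v,u], end=' | ')
E
```

```text
[ 0.53207475 -0.13512467  0.0057344 ] [ 1.5604587  -5.06401572  2.79672757] [-0.71703903 -0.30855329 -0.12172447]
[(-30, 83), (-29, 69), (-28, 78), (-27, 55), (-26, 69), (-25, 64), (-24, 58), (-23, 70), (-22, 66), (-21, 75), (-20, 66), (-19, 66), (-18, 64), (-17, 65), (-16, 57), (-15, 62), (-14, 61), (-13, 41), (-12, 47), (-11, 44), (-10, 32), (-9, 36), (-8, 30), (-7, 28), (-6, 32), (-5, 24), (-4, 20), (-3, 7), (4, 32), (5, 352), (6, 438), (7, 62)]
225 [ 0.0147 -0.0303 -0.007 ] [106  99  89] | 227 [ 0.0138 -0.0302 -0.0076] [107 100  90] | 229 [ 0.0127 -0.0303 -0.0075] [107  99  90] | 231 [ 0.0113 -0.0306 -0.0067] [105  96  86] | 233 [ 0.0106 -0.0304 -0.0076] [78 67 56] | 235 [ 0.0109 -0.0298 -0.0107] [61 58 53] | 237 [ 0.0107 -0.0295 -0.0127] [61 59 53] | 239 [ 0.0107 -0.029  -0.0149] [62 60 54] | 241 [ 0.0111 -0.0283 -0.0182] [62 59 54] | 243 [ 0.0104 -0.0283 -0.0188] [62 59 54] | 245 [ 0.0102 -0.028  -0.0205] [60 58 53] | 247 [ 0.0102 -0.0276 -0.0226] [53 50 45] | 249 [ 0.0104 -0.0271 -0.0251] [25 24 22] | 251 [ 0.0106 -0.0266 -0.0275] [14 14 12] | 253 [ 0.0107 -0.0262 -0.0296] [9 9 9] | 255 [ 0.0101 -0.0261 -0.0302] [11 11 10] | 257 [ 0.0107 -0.0255 -0.0333] [8 9 9] | 259 [ 0.0095 -0.0257 -0.0328] [10 11 11] | 261 [ 0.0087 -0.0257 -0.0331] [7 8 8] |
```

The plate is square to the fingers and lies on the lane axis: y ≈ -2 mm, with 7 mm clearance in the mouth. I'll back off slightly, lower about 3 mm, and push on into the mouth.

Request:
drive_tool([
  [-0.004, 0, 0, 0, 0, 0, 60],
  [-0.004, 0, 0.003, 0, 0, 0, 60],
  [-0.002, 0, 0.003, 0, 0, 0, 60],
  [0.004, 0, 0.003, 0, 0, 0, 60],
  [0.012, 0, 0.003, 0, 0, 0, 60],
  [0.022, -0.0005, 0.003, 0, 0, 0, 60],
  [0.032, -0.0008, 0.003, 0, 0, 0, 60],
  [0.042, -0.001, 0.003, 0, 0, 0, 60],
  [0.052, -0.0012, 0.003, 0, 0, 0, 60],
  [0.062, -0.0015, 0.003, 0, 0, 0, 60],
  [0.072, -0.0018, 0.003, 0, 0, 0, 60],
  [0.082, -0.002, 0.003, 0, 0, 0, 60],
  [0.09, -0.002, 0.003, 0, 0, 0, 60],
  [0.097, -0.002, 0.003, 0, 0, 0, 60],
  [0.103, -0.002, 0.003, 0, 0, 0, 60],
  [0.109, -0.002, 0.003, 0, 0, 0, 60],
  [0.115, -0.002, 0.003, 0, 0, 0, 60],
  [0.121, -0.002, 0.003, 0, 0, 0, 60],
  [0.127, -0.002, 0.003, 0, 0, 0, 60],
  [0.13, -0.002, 0.003, 0, 0, 0, 60],
])

```text
t: 9.07
ee_pos: [0.5389, -0.0043, 0.0003]
tool_rot: [[0.085, 0.996, 0.0], [0.996, -0.085, 0.0], [0.0, 0.0, -1.0]]
contact_force: [-0.1, -2.3, -0.4]
width: 0.0512
grasp_force: 1.3
```

```bash
python3 meas.py w4
```

```text
tcp press [-146.3    2.1] z 0.0003484608744873316 yaw-press -0.16032698659184064 F [-0.10341788 -2.34818664 -0.37329974]
finger tool z pct [-0.0123  0.0002  0.0012  0.0017] x [-0.0105  0.0152  0.0295] y [0.0009 0.0246 0.0424]
plate px 36427 press xy -79.6 -1.2 [112.5  92.1] ang 0.2 x range [-126.   -25.3]
```

Request:
drive_tool([
  [0.006, 0, 0, 0, 0, 0, 60],
  [0.012, 0, 0, 0, 0, 0, 60],
  [0.018, 0, 0, 0, 0, 0, 60],
  [0.024, 0, 0, 0, 0, 0, 60],
  [0.03, 0, 0, 0, 0, 0, 60],
  [0.036, 0, 0, 0, 0, 0, 60],
  [0.041, 0, 0, 0, 0, 0, 60],
  [0.044, 0, 0, 0, 0, 0, 60],
  [0.046, 0, 0, 0, 0, 0, 60],
  [0.048, 0, 0, 0, 0, 0, 60],
  [0.049, 0, 0, 0, 0, 0, 60],
  [0.05, 0, 0, 0, 0, 0, 60],
  [0.05, 0, 0, 0, 0, 0, 60],
])

```text
t: 10.2
ee_pos: [0.5431, 0.0449, 0.0003]
tool_rot: [[0.085, 0.996, 0.0], [0.996, -0.085, 0.0], [0.0, 0.0, -1.0]]
contact_force: [-1.1, -1.9, 1.2]
width: 0.0511
grasp_force: 1.1
```

Request:
drive_tool([
  [0.001, 0, 0, 0, 0, 0, 60],
  [0.002, 0, 0, 0, 0, 0, 60],
  [0.003, 0, 0, 0, 0, 0, 60],
  [0.003, 0, 0, 0, 0, 0, 60],
  [0.003, 0, 0, 0, 0, 0, 60],
])

```text
t: 10.62
ee_pos: [0.5437, 0.0464, 0.0004]
tool_rot: [[0.084, 0.996, 0.0], [0.996, -0.084, -0.002], [-0.002, 0.001, -1.0]]
contact_force: [0.4, -8.3, 0.1]
width: 0.0511
grasp_force: 4.6
```

```bash
python3 meas.py w5
```

```text
tcp press [-95.4   1.5] z 0.00039063200193143605 yaw-press -0.12972312451090318 F [ 0.36270802 -8.2759535   0.05727326]
finger tool z pct [-0.0195 -0.0093  0.0002  0.0013] x [-0.0107  0.0065  0.0112] y [0.0253 0.026  0.0389]
plate px 15305 press xy -54.8 -3.7 [59.9 87.7] ang 0.18 x range [-81.1 -25.1]
```

Request:
drive_tool([
  [0.001, 0, 0, 0, 0, 0, 60],
  [0.002, 0, 0, 0, 0, 0, 60],
  [0.003, 0, 0, 0, 0, 0, 60],
  [0.003, 0, 0, 0, 0, 0, 60],
  [0.003, 0, 0, 0, 0, 0, 60],
])

```text
t: 11.08
ee_pos: [0.5439, 0.0466, 0.0004]
tool_rot: [[0.083, 0.997, -0.0], [0.997, -0.083, -0.006], [-0.006, 0.0, -1.0]]
contact_force: [-1.7, -21.2, 1.7]
width: 0.0509
grasp_force: 10.8
```

The plate is home: no further movement under 21 N, at the expected x. I'll retreat straight back, then up, and close the fingers.

Request:
drive_tool([
  [-0.006, 0, 0, 0, 0, 0, 60],
  [-0.014, 0, 0, 0, 0, 0, 60],
  [-0.022, 0, 0, 0, 0, 0, 60],
  [-0.03, 0, 0, 0, 0, 0, 60],
  [-0.03, 0, -0.03, 0, 0, 0, 60],
  [-0.03, 0, -0.07, 0, 0, 0, 60],
  [-0.03, 0, -0.11, 0, 0, 0, 30],
  [-0.03, 0, -0.15, 0, 0, 0, 0],
  [-0.03, 0, -0.19, 0, 0, 0, 0],
  [-0.03, 0, -0.2, 0, 0, 0, 0],
  [-0.03, 0, -0.2, 0, 0, 0, 0],
  [-0.03, 0, -0.2, 0, 0, 0, 0],
])

```text
t: 12.08
ee_pos: [0.541, 0.0209, 0.2003]
tool_rot: [[0.085, 0.996, 0.001], [0.996, -0.085, 0.0], [0.0, 0.001, -1.0]]
contact_force: [-0.4, 0.5, -0.8]
width: 0.0001
grasp_force: 0.0
```

```bash
cat > arc.py <<'E'
import sys
from h import *
from scipy.spatial.transform import Rotation as Rt
O=np.array([.553,.1414]); th=np.radians(85.3); X=np.array([np.cos(th),np.sin(th)]); Y=np.array([-X[1],X[0]])
piv=O-.095*X-.075*Y
def tcp(phi,gap,z):
    f=np.radians(phi); pin=piv+.06*(np.cos(f)*Y-np.sin(f)*X); t=np.cos(f)*X+np.sin(f)*Y
    return np.r_[pin-(.017+gap)*t,z]
def rel(phi,gap,z):
    s=ctrl.state(); R=np.array(s['tool_rot']); 
    yaw=np.degrees(np.arctan2(R[1,0],R[0,0])); d=R.T@(tcp(phi,gap,z)-s['ee_pos'])
    dyaw=phi+85.3-yaw; dyaw=(dyaw+180)%360-180
    return [round(float(v),4) for v in d]+[0,0,round(float(-np.radians(dyaw)),3)]
E
python3 - <<'E'
import sys; sys.argv=['x','w6']; exec(open('meas.py').read())
b=(z>.016)&(z<.05)&(abs(P[...,0]-.64)<.06)&(abs(P[...,1]-.01)<.07); pin=b&(z>.039)
print('pin',P[pin].mean(0).round(4),press(P[pin].mean(0)).round(1),pin.sum())
from arc import *
print(rel(125.2,.01,.028),rel(125.2,.01,.12),tcp(125.2,.01,.028))
E
```

```text
tcp press [-121.     2.1] z 0.20030193121796025 yaw-press -0.1694114093301664 F [-0.37400964  0.51652546 -0.79413769]
finger tool z pct [-0.0194 -0.0084 -0.0046 -0.0036] x [0.0059 0.01   0.0112] y [0.0004 0.0062 0.0132]
plate px 4166 press xy -54.5 -1.3 [92.1 59.8] ang 90.0 x range [-84.2 -24.9]
pin [ 0.6499 -0.0102  0.0438] [-143.2 -109. ] 101
[-0.0071, 0.1351, 0.1706, 0, 0, -2.188] [-0.0071, 0.1349, 0.0786, 0, 0, -2.188] [0.67367993 0.00257985 0.028     ]
```

View pics/w6.png

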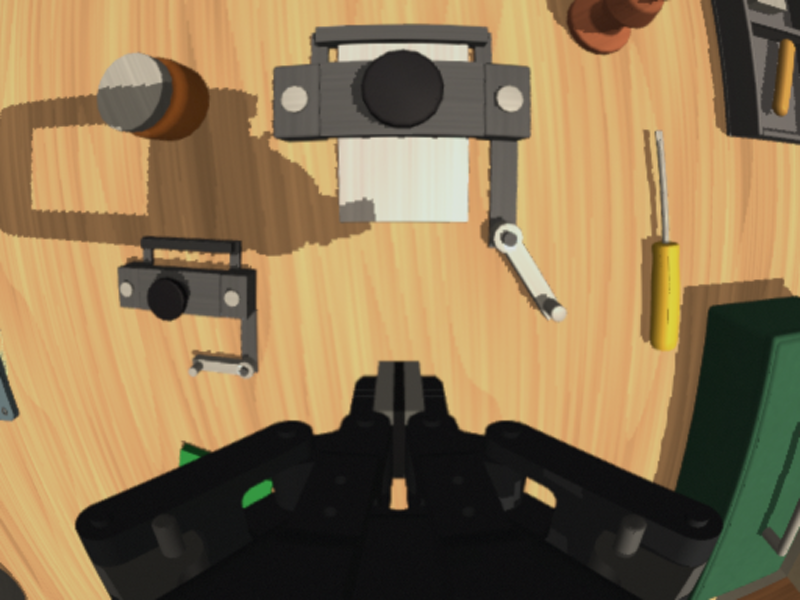

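The view shows the plate home under the bridge at (403,130–220), square, and the keeper still open at (508,237)–(557,313). Now I go to the outer side of the keeper pin with shut fingers.

Request:
drive_tool([
  [-0.007, 0.135, 0.02, 0, 0, -2.188, 0],
  [-0.007, 0.135, 0.02, 0, 0, -2.188, 0],
  [-0.007, 0.135, 0.02, 0, 0, -2.188, 0],
  [-0.007, 0.135, 0.02, 0, 0, -2.188, 0],
  [-0.007, 0.135, 0.02, 0, 0, -2.188, 0],
  [-0.007, 0.135, 0.02, 0, 0, -2.188, 0],
  [-0.007, 0.135, 0.02, 0, 0, -2.188, 0],
  [-0.007, 0.135, 0.02, 0, 0, -2.188, 0],
  [-0.007, 0.135, 0.02, 0, 0, -2.188, 0],
  [-0.007, 0.135, 0.04, 0, 0, -2.188, 0],
  [-0.007, 0.135, 0.06, 0, 0, -2.188, 0],
  [-0.007, 0.135, 0.08, 0, 0, -2.188, 0],
  [-0.007, 0.135, 0.08, 0, 0, -2.188, 0],
  [-0.007, 0.135, 0.08, 0, 0, -2.188, 0],
  [-0.007, 0.135, 0.08, 0, 0, -2.188, 0],
  [-0.007, 0.135, 0.08, 0, 0, -2.188, 0],
  [-0.007, 0.135, 0.08, 0, 0, -2.188, 0],
  [-0.007, 0.135, 0.08, 0, 0, -2.188, 0],
  [-0.007, 0.135, 0.08, 0, 0, -2.188, 0],
  [-0.007, 0.135, 0.08, 0, 0, -2.188, 0],
])

```text
t: 13.8
ee_pos: [0.6736, 0.0027, 0.1176]
tool_rot: [[-0.863, -0.505, -0.004], [-0.505, 0.863, 0.001], [0.003, 0.003, -1.0]]
contact_force: [0.2, 0.7, 0.1]
width: 0.0005
grasp_force: 0.0
```

```bash
python3 - <<'E'
from arc import *
print(rel(125.2,.01,.029))
for phi in np.arange(124,60,-6): print(phi,rel(phi,0,.029))
E
```

```text
[-0.0003, -0.0004, 0.0886, 0, 0, -0.002]
124 [0.011, -0.0008, 0.0887, 0, 0, 0.019]
118 [0.0173, -0.0021, 0.0887, 0, 0, 0.123]
112 [0.0238, -0.0028, 0.0887, 0, 0, 0.228]
106 [0.0304, -0.0027, 0.0887, 0, 0, 0.333]
100 [0.0369, -0.002, 0.0888, 0, 0, 0.437]
94 [0.0432, -0.0006, 0.0888, 0, 0, 0.542]
88 [0.0494, 0.0014, 0.0888, 0, 0, 0.647]
82 [0.0554, 0.0041, 0.0888, 0, 0, 0.752]
76 [0.061, 0.0074, 0.0889, 0, 0, 0.856]
70 [0.0663, 0.0112, 0.0889, 0, 0, 0.961]
64 [0.0711, 0.0156, 0.0889, 0, 0, 1.066]
```

Request:
drive_tool([
  [0, 0, 0.04, 0, 0, 0, 0],
  [0, 0, 0.075, 0, 0, 0, 0],
  [0, 0, 0.0885, 0, 0, 0, 0],
  [0, 0, 0.0885, 0, 0, 0, 0],
  [0.006, -0.0005, 0.0885, 0, 0, 0, 0],
  [0.011, -0.001, 0.0885, 0, 0, 0.02, 0],
  [0.0173, -0.002, 0.0885, 0, 0, 0.123, 0],
  [0.0238, -0.0028, 0.0885, 0, 0, 0.228, 0],
  [0.0304, -0.0027, 0.0885, 0, 0, 0.333, 0],
  [0.0369, -0.002, 0.0885, 0, 0, 0.437, 0],
  [0.0432, -0.0006, 0.0885, 0, 0, 0.542, 0],
  [0.0494, 0.0014, 0.0885, 0, 0, 0.647, 0],
  [0.0554, 0.0041, 0.0885, 0, 0, 0.752, 0],
  [0.061, 0.0074, 0.0885, 0, 0, 0.856, 0],
  [0.0663, 0.0112, 0.0885, 0, 0, 0.961, 0],
  [0.0711, 0.0156, 0.0885, 0, 0, 1.066, 0],
  [0.0711, 0.0156, 0.0885, 0, 0, 1.066, 0],
])

```text
t: 15.22
ee_pos: [0.606, -0.0208, 0.0341]
tool_rot: [[-0.858, 0.513, 0.003], [0.513, 0.858, -0.001], [-0.003, 0.001, -1.0]]
contact_force: [0.7, 0.9, -0.1]
width: -0.0001
grasp_force: 0.0
```

```bash
python3 - <<'E'
from arc import *
for phi in [*np.arange(58,3,-6),3,1,0,-1,-3]: print(phi,rel(phi,0,.029))
c=wrist(); cv2.imwrite('pics/w7.png',cv2.resize(cv2.cvtColor(c['image'],cv2.COLOR_RGB2BGR),(800,600)))
E
```

```text
58 [0.0088, -0.0016, 0.0051, 0, 0, 0.101]
52 [0.0152, -0.0024, 0.0051, 0, 0, 0.206]
46 [0.0218, -0.0025, 0.0051, 0, 0, 0.311]
40 [0.0283, -0.0019, 0.005, 0, 0, 0.415]
34 [0.0347, -0.0007, 0.005, 0, 0, 0.52]
28 [0.0409, 0.0012, 0.005, 0, 0, 0.625]
22 [0.0469, 0.0038, 0.005, 0, 0, 0.73]
16 [0.0526, 0.007, 0.005, 0, 0, 0.834]
10 [0.058, 0.0107, 0.005, 0, 0, 0.939]
4 [0.0629, 0.015, 0.0049, 0, 0, 1.044]
3 [0.0637, 0.0157, 0.0049, 0, 0, 1.061]
1 [0.0652, 0.0173, 0.0049, 0, 0, 1.096]
0 [0.0659, 0.0181, 0.0049, 0, 0, 1.114]
-1 [0.0667, 0.0189, 0.0049, 0, 0, 1.131]
-3 [0.0681, 0.0206, 0.0049, 0, 0, 1.166]
```

View pics/w7.png

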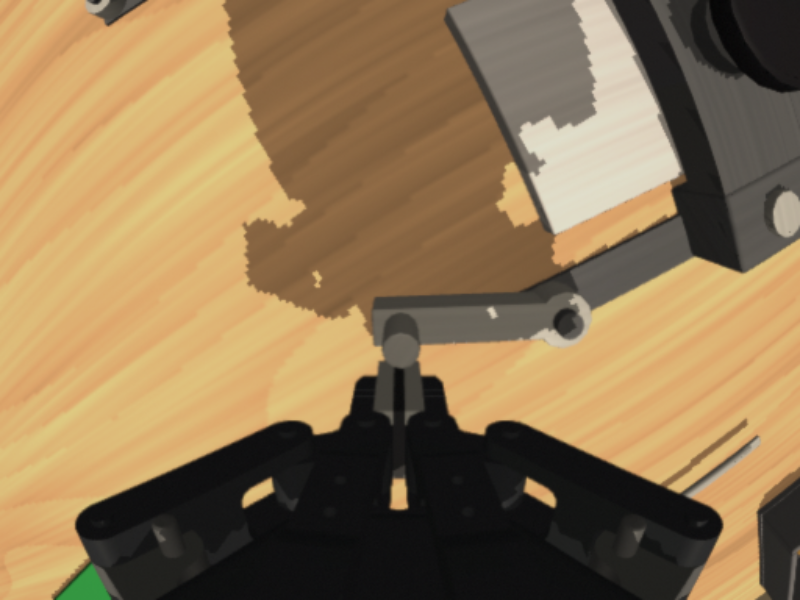

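The pin at (400,340) sits centred on the fingertips and the keeper is about half closed. Continuing the arc to the stop.

Request:
drive_tool([
  [0.0088, -0.0016, 0.003, 0, 0, 0.101, 0],
  [0.0152, -0.0024, 0.004, 0, 0, 0.206, 0],
  [0.0218, -0.0025, 0.004, 0, 0, 0.311, 0],
  [0.0283, -0.0019, 0.004, 0, 0, 0.415, 0],
  [0.0347, -0.0007, 0.004, 0, 0, 0.52, 0],
  [0.0409, 0.0012, 0.004, 0, 0, 0.625, 0],
  [0.0469, 0.0038, 0.004, 0, 0, 0.73, 0],
  [0.0526, 0.007, 0.004, 0, 0, 0.834, 0],
  [0.058, 0.0107, 0.004, 0, 0, 0.939, 0],
  [0.0629, 0.015, 0.004, 0, 0, 1.044, 0],
  [0.0652, 0.0173, 0.004, 0, 0, 1.096, 0],
  [0.0659, 0.0181, 0.004, 0, 0, 1.114, 0],
  [0.0659, 0.0181, 0.004, 0, 0, 1.114, 0],
])

```text
t: 16.35
ee_pos: [0.5592, 0.029, 0.0288]
tool_rot: [[0.074, 0.997, 0.002], [0.997, -0.074, -0.0], [-0.0, 0.002, -1.0]]
contact_force: [0.3, -0.6, -0.4]
width: -0.0001
grasp_force: 0.0
```

Request:
drive_tool([
  [0.0005, 0, 0, 0, 0, 0, 0],
  [0.001, 0, 0, 0, 0, 0, 0],
  [0.0015, 0, 0, 0, 0, 0, 0],
  [0.0015, 0, 0, 0, 0, 0, 0],
  [0.0015, 0, 0, 0, 0, 0, 0],
])

```text
t: 16.77
ee_pos: [0.559, 0.0293, 0.0284]
tool_rot: [[0.076, 0.997, 0.001], [0.997, -0.076, -0.001], [-0.001, 0.001, -1.0]]
contact_force: [-0.4, -5.5, 4.7]
width: 0.0002
grasp_force: 2.7
```

Request:
drive_tool([
  [0.0005, 0, 0, 0, 0, 0, 0],
  [0.001, 0, 0, 0, 0, 0, 0],
  [0.0015, 0, 0, 0, 0, 0, 0],
  [0.0015, 0, 0, 0, 0, 0, 0],
  [0.0015, 0, 0, 0, 0, 0, 0],
])

```text
t: 17.18
ee_pos: [0.5591, 0.0295, 0.0284]
tool_rot: [[0.076, 0.997, 0.001], [0.997, -0.076, -0.003], [-0.003, 0.001, -1.0]]
contact_force: [-1.8, -10.0, 4.1]
width: 0.0001
grasp_force: 5.3
```

Request:
drive_tool([
  [-0.004, 0, 0, 0, 0, 0, 0],
  [-0.012, 0, 0, 0, 0, 0, 0],
  [-0.022, 0, 0, 0, 0, 0, 0],
  [-0.03, 0, 0, 0, 0, 0, 0],
  [-0.03, 0, -0.03, 0, 0, 0, 0],
  [-0.03, 0, -0.07, 0, 0, 0, 0],
  [-0.03, 0, -0.11, 0, 0, 0, 0],
  [-0.03, 0, -0.15, 0, 0, 0, 0],
  [-0.03, 0, -0.18, 0, 0, 0, 0],
  [-0.03, 0, -0.18, 0, 0, 0, 0],
  [-0.03, 0, -0.18, 0, 0, 0, 0],
  [-0.03, 0, -0.18, 0, 0, 0, 0],
])

```text
t: 18.18
ee_pos: [0.5555, 0.0018, 0.207]
tool_rot: [[0.077, 0.997, -0.001], [0.997, -0.077, 0.0], [0.0, -0.001, -1.0]]
contact_force: [0.3, -1.2, -0.3]
width: 0.0002
grasp_force: 0.0
```

```bash
python3 - <<'E'
import sys; sys.argv=['x','w8']; exec(open('meas.py').read())
pin=(z>.039)&(z<.05)&(abs(q[...,0]+95)<15)&(abs(q[...,1]+15)<20); print('pin',press(P[pin].mean(0)).round(1),pin.sum())
b=(z>.019)&(z<.026)&(abs(q[...,0]+95)<25)&(abs(q[...,1]+40)<60); v=q[b]; print('arm slope deg',np.degrees(np.arctan(np.polyfit(v[:,1],v[:,0],1)[0])).round(2),v.mean(0).round(1),b.sum())
E
```

```text
tcp press [-138.9  -13.9] z 0.206959489164989 yaw-press 0.2739601501997413 F [ 0.26617468 -1.2191481  -0.34695218]
finger tool z pct [-0.0194 -0.0085 -0.0046 -0.0032] x [0.0059 0.01   0.0112] y [0.0004 0.0062 0.0133]
plate px 4282 press xy -54.4 -1.2 [60.6 91.7] ang 0.34 x range [-84.5 -24.8]
pin [-94.7 -15. ] 108
arm slope deg 0.07 [-94.7 -48.9] 796
```

View pics/w8.png

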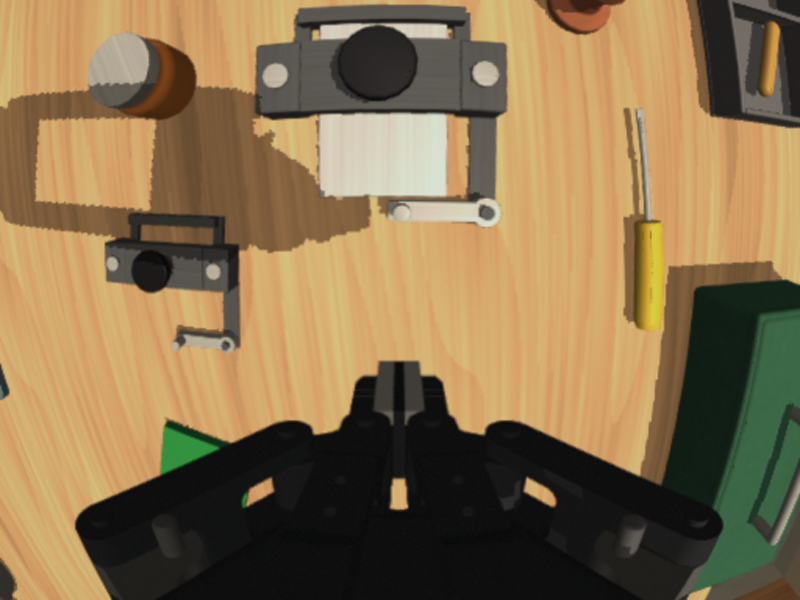

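The picture shows the keeper shut across the lane at (400–487,212), just behind the plate's near end at row 195. The arm slope is 0.07°, the plate is home and square, and the bystanders in view (jar, screwdriver) haven't moved. Handing in.

```bash
python3 -c "
from cell import ctrl
print(ctrl.sign_off())"
```

```text
the job is handed in; nothing more can be done
None
```

The plate is fully home and square against the stop bar, the keeper is fully shut behind it, no bystander was touched, and the job was handed in after about 18 s of the 72 s allowed; no verdict came back at sign-off.

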